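Open the dish clamp of a colony imager and hold it open

ROBOT

A 6-joint arm with a two-finger parallel gripper is mounted at the origin on a cart in front of the work surface, level with it; the furniture and walls round the work are solid. World frame = base frame: x ahead of the robot, y to its left, z up, the work surface at z = 0. Lengths are in mm, angles in rad, forces in N, time in s.
With the tool pointing down it reaches from about 350 to 775 mm from the base axis. Payload 7.3 kg.
Tool frame: the origin (TCP) lies at the very end of the fingers, on their centre line; the grasp point (between the pads) lies 19 mm behind it (bot.grip_point_offset is the distance from the TCP to the grasp point, in mm); z points along the fingers, y is the line along which they close (so a half turn about z gives the same grasp; the last joint's range is limited). The gripper opens to 92 mm and grips with 3 to 60 N. Pads are 19 mm wide; open, the fingers measure 130 mm over their backs; the gripper's body (75 mm by 190 mm) begins 47 mm behind the grasp point.
Start: joints at [0.994, 0.342, 1.524, -0, 1.275, -0.146], TCP at [219.228, 477.06, 205.241] pointing down, gripper open.
Joint ranges: [-2.53, 2.53], [-0.77, 2.02], [0.04, 2.7], [-1, 4.14], [0.28, 2.66], [-3.11, 3.11]. Speed limits (rad/s): [2.57, 2.57, 3.14, 3.14, 3.14, 3.14].

INTERFACE

Orientations are given as [roll, pitch, yaw] about the fixed x, y, z axes, in that order (R = Rz(yaw) Ry(pitch) Rx(roll)).
In Python, from plant import bot gives the robot as it stands. The module is installed in compiled form; this text tells all that it offers.
- The arm moves only by the shell command python3 -m jog 'ROWS' [OPENING]. ROWS is JSON, a list of rows, each a list of 6 numbers: the shift along the tool's x, y, z in mm, then the turn, a rotation vector about the tool's x, y, z in rad. In form: [[dx, dy, dz, rx, ry, rz], ...]. A call has 1 to 12 rows; each row shifts and turns the commanded pose from where the row before left it, along the tool's axes as they then stand; what a row does not reach is not made up. A row lasts 1/10 s, in which the tool goes at most 50 mm and 8.59 degrees, less where a joint would pass 70% of its speed; a pose out of reach is approached as far as the arm can. A call with a gripper value outside its range is refused whole. OPENING is the opening in per cent of the stroke, from 0 (shut) to 100 (fully open), set as the call begins (- or left out, the last holds). The fingers move at their own pace and stop on an object; the grip force is fixed at half the most. Time passes only in rows, so rows that do not move let the fingers close. It gives the time, the measured TCP pose, the force, the opening and the grip force at its end, in the units of the state.
- bot.get_obs(): the state, without advancing time (a new reading comes with each control period).
- bot.capture(name): name is "side" or "top" or "wrist"; returns the picture (384x512x3 uint8, red, green, blue); there is no depth.
- bot.camera_model(name): a dict with "fx", "fy", "cx", "cy" (pixels), "position" and "orientation" of the camera in the world; the wrist camera has in their place "T_tool_cam" (4x4, takes a point from camera to tool coordinates, whose origin is the TCP and whose axes are the flange's). Camera axes: x right, y down, z forward; pixel columns grow to the right and rows downward; lengths in mm; the calibration is good to about 2 mm. A picture is of the moment at which its call begins: read the wrist's pose just before it. camera_model takes no time and is no camera call.
- bot.close_job(): hands the job in; it is judged then, once.
Trained networks look in the newest picture that a camera, given by its name, has taken for a name from the list of things; names that differ only in an ending like _2 or _b are one class to them, and where a whole thing is asked for, a point or a joint stands for the part that bears it (a point fixed in the world has none). Each returns a list of dicts, best first, with "p" (0 to 1); they miss things now and then, are a little off and sometimes report something else, mostly with a low value. They report only what shows in the picture. A call takes as long as a camera call.
- bot.outline_of(target, camera): "mask" (384x512 bool, what is visible of it) and "pixel" ([column, row] in pixels, amid what is visible of it).
The state is a dict: "time": time; "joint_positions": joint angles; "dq": joint speeds; "tau": joint torques, N m; "tool_pos": TCP position; "tcp_rot": TCP orientation; "contact_force": force on the tool from outside, world axes, zero at the start; "moment": the same for the moment, N m; "grip_width": finger opening in mm; "finger_force": force on a finger pad.
Only numpy, scipy, OpenCV 4.12 (cv2) and the standard library are available. Lean on these libraries where they do the work, as an engineer would, in place of code of your own. Each camera call takes 0.05 s, during which the arm holds its last target. There are 200 camera calls.

TASK

Pull the imager's dish tray all the way out to its stop by its bar handle. Then take the blue knob of the spring clamp on the tray, draw the jaw away from the petri dish until its black pointer stands over the red band, and keep it there so that I can change the dish with both hands: finish still holding the knob at the red band, since the jaw springs shut when let go. Leave the dish lying in its nest, the tray fully out, and the things around the imager where they are.

Things in the scene. Friction and masses are not known exactly. Their poses are not given: they have to be found in the camera images.
- imager: White petri dish imager, fixed to the worktop: 200 mm deep (x), 220 mm wide (y). Origin at the centre of its underside on the worktop; its front face looks along its own -x and lies 100 mm in front of the origin. Its low front part (nose) is 96 mm high; the grey camera head, 200 mm wide and 194 mm high, begins 70 mm behind the front face.
- tray (a joint): Travel of the dish tray along the imager's own -x, in m: 0 closed, 0.120 at its stop. Stiff slides (about 2.5 N), it stays where it is left. The tray is 176 mm wide, its floor 30 mm above the worktop, side lips up to 39 mm; the white front panel, 11 mm thick and 206 mm wide, reaches from 20 to 92 mm above the worktop.
- tray_handle (a point): Middle of the tray's steel bar handle, which runs along the imager's y, 100 mm long, about 10 mm thick, 35 mm in front of the panel and 74 mm above the worktop; axes as the imager's.
- clamp_jaw: Black V-shaped jaw of the spring clamp on the tray, with a blue knob. Origin on the knob's axis at its foot, 46 mm above the worktop; axes as the imager's. Slides only along the imager's own +y (away from the dish), 0 to 32 mm; a spring draws it back with about 4.5 N when shut, 9 N at the mark, 11.5 N at its end. Tops of jaw and dish are 46 mm above the worktop.
- knob (a point): Grip point on the axis of the jaw's upright round blue knob, 66 mm above the worktop; the knob is 18 mm across and reaches from 49 to 80 mm. It is inside the imager until the tray is out; with the tray at its stop its axis is 45 mm in front of the imager's front face and 75 mm behind the tray's front panel. Axes as the imager's.
- pointer (a point): Tip of the jaw's black pointer, a thin bar that sticks out behind the jaw (imager's +x) over the white scale strip; moves with the jaw; axes as the imager's.
- open_mark (a point): Middle of the red band, 6 mm wide along y, on the white scale strip of the tray; axes as the imager's. With the jaw shut the pointer is 22 mm short of it (imager's y); pointer and mark are at the same y when the jaw is pulled out by 22 mm.
- nest (a point): Centre of the round white light plate on the tray where the dish lies, 32 mm above the worktop; moves with the tray.
- dish: Petri dish, 59 mm across and 14 mm high, lying loose on the light plate between the jaw and a fixed rest; origin at the centre of its underside.
- next_dish: Another petri dish, 59 mm across, 14 mm high, on the worktop; origin at the centre of its underside. Not to be moved.
- amber_bottle: Amber bottle with a black cap, 48 mm across, 92 mm high; origin at the centre of its underside. Not to be moved.
- small_beaker: Clear beaker, 54 mm across, 69 mm high; origin at the centre of its underside. Not to be moved.
- pink_vial: Small vial with a white cap and pink content, 22 mm across, 50 mm high; origin at the centre of its underside. Not to be moved.
- forceps: Steel tweezers lying flat, 124 x 19 x 8 mm; origin at the centre of the underside. Not to be moved.

How it is judged (in metres and radians):
On the way, in this order (a step that is already met when the one before it is completed fails the run):
1. the tray is pulled out to its stop (value of joint tray above 0.114 m), for 0.2 s.
2. the fingers hold the jaw with its pointer over the red band (y of pointer in the frame of open_mark between -0.004 and 0.004 m and contact force between the fingers and clamp_jaw above 3 N), for 1 s.
At the end, for the whole second after the job is handed in: Through the last second the tray is within 6 mm of its stop, the pointer within 4 mm of the middle of the red band and still, the fingers hold the jaw (more than 3 N), and the dish lies flat within 10 mm of the middle of its nest (all of step 2 and value of joint tray above 0.114 m and linear speed of clamp_jaw below 0.02 m/s and distance between dish and nest below 0.01 m and angle between dish's own z axis and vertical below 0.1 rad); the arm keeps its last pose, push and grip.
It fails at once if the dish is tipped or pushed out of its nest (distance between dish and nest above 0.015 m or angle between dish's own z axis and vertical above 0.3 rad).
It fails at once if a thing standing around the imager is moved by more than 30 mm (distance of any of next_dish, amber_bottle, small_beaker, pink_vial, forceps from where it was at the start of the episode above 0.03 m).
It also fails if it takes over 48 s, if anything falls off the work surface, if the arm or the gripper's body presses on something with over 40 N, if the wrist force passes 120 N, or if a joint passes its speed limit or range.

## Working session

There is one attempt and no reset: what is moved stays moved. The work goes in short steps, Python scripts to look and compute and a shell command to move; the robot and the scene stay as the last step left them, time stands still between calls to the robot, and variables do not carry over. Pictures are saved under pics/ and viewed, at most 10 in all, crops included, and the job is handed in when it is done.

```bash
mkdir -p pics; cat > h.py <<'E'
import numpy as np, cv2
from plant import bot
from scipy.spatial.transform import Rotation as R
def cam(n):
    m=bot.camera_model(n)
    if 'T_tool_cam' in m:
        o=bot.get_obs(); T=np.eye(4); T[:3,:3]=R.from_euler('xyz',o['tcp_rot']).as_matrix(); T[:3,3]=o['tool_pos']
        T=T@np.array(m['T_tool_cam']); return m,T[:3,:3],T[:3,3]
    q=np.array(m['orientation']); 
    r=q if q.shape==(3,3) else (R.from_euler('xyz',q) if q.size==3 else R.from_quat(q)).as_matrix()
    return m,r,np.array(m['position'])
def at_z(n,px,z,c=None):
    m,r,p=c or cam(n); d=r@np.array([(px[0]-m['cx'])/m['fx'],(px[1]-m['cy'])/m['fy'],1]); return p+d*(z-p[2])/d[2]
def proj(n,P,c=None):
    m,r,p=c or cam(n); v=r.T@(np.array(P)-p); return [m['fx']*v[0]/v[2]+m['cx'],m['fy']*v[1]/v[2]+m['cy']]
E
python3 - <<'E'
from h import *
o=bot.get_obs(); print(o)
for n in ['side','top','wrist']: print(n,bot.camera_model(n))
a=[bot.capture(n) for n in ['top','side']]
for n,i in zip(['top','side'],a): cv2.imwrite(f'pics/{n}0.png',i[:,:,::-1])
for t in ['imager','tray_handle','amber_bottle','small_beaker','pink_vial','forceps','next_dish']:
  for c in ['top','side']:
    for d in bot.outline_of(t,c)[:1]:
      ys,xs=np.where(d['mask']); print(t,c,d['p'],d['pixel'],xs.min(),xs.max(),ys.min(),ys.max(),at_z(c,d['pixel'],74 if 'handle' in t else 0).round())
      if t=='tray_handle': print(cv2.minAreaRect(np.c_[xs,ys].astype(np.float32)))
E
```

```text
{'time': 0.0, 'joint_positions': array([ 9.94009627e-01,  3.42706093e-01,  1.52501363e+00, -1.77861532e-05,
        1.27539673e+00, -1.46016026e-01]), 'dq': array([-0.00066038, -0.00039297,  0.00023489, -0.00123455, -0.00046562,
        0.00013718]), 'tau': array([-1.02207236e-03, -4.31235266e+01, -2.44216704e+01,  7.16417818e-02,
        5.61717991e-02, -1.15198509e-04]), 'tool_pos': array([218.97580361, 476.66988682, 204.55480114]), 'tcp_rot': array([-3.14008260e+00, -2.04882229e-04,  2.71082702e+00]), 'contact_force': array([ 0.52923905, -0.10894067,  0.54733616]), 'moment': array([ 0.01115965,  0.001633  , -0.01347367]), 'finger_force': 0.0, 'grip_width': 91.67121409865064}
side {'fx': 461.78441337532075, 'fy': 461.78441337532075, 'cx': 256.55680302154565, 'cy': 190.25099687399083, 'position': array([  572.51714151, -1040.45999035,   808.65992243]), 'orientation': array([-2.19754426,  0.01284409, -0.00273041])}
top {'fx': 456.7921018279718, 'fy': 456.7921018279718, 'cx': 250.5279857125071, 'cy': 185.7829479536989, 'position': array([ 372.18879465,  -44.05398518, 1552.33311496]), 
[... 918 characters left out ...]
.42135620117188), (63.3956184387207, 21.22854232788086), 73.1416015625)
amber_bottle top 0.69 [156.7, 164.6] 147 163 155 171 [618. 285.   0.]
amber_bottle side 0.75 [271.1, 145.5] 265 278 128 157 [616. 338.   0.]
small_beaker top 0.59 [353.9, 159.8] 343 362 150 168 [ 632. -393.    0.]
small_beaker side 0.68 [285.6, 302.8] 273 298 283 321 [ 629. -353.    0.]
pink_vial top 0.54 [346.1, 207.1] 341 348 205 210 [ 470. -362.    0.]
pink_vial side 0.53 [208.2, 298.7] 207 216 287 308 [ 455. -339.    0.]
forceps top 0.75 [241.9, 159.5] 214 274 150 172 [635.  -8.   0.]
next_dish top 0.58 [159.7, 203.9] 150 167 195 212 [482. 272.   0.]
next_dish side 0.75 [228.7, 153.7] 223 239 149 160 [472. 288.   0.]
```

```bash
python3 - <<'E'
import cv2,numpy as np
t=cv2.imread('pics/top0.png')[60:240,130:380]; s=cv2.imread('pics/side0.png')[100:340,180:400]
t=cv2.resize(t,None,fx=3.2,fy=3.2,interpolation=cv2.INTER_CUBIC); s=cv2.resize(s,None,fx=2.5,fy=2.5,interpolation=cv2.INTER_CUBIC)
cv2.imwrite('pics/t.png',t);cv2.imwrite('pics/s.png',s)
E
```

```text
(no output)
```

View pics/t.png

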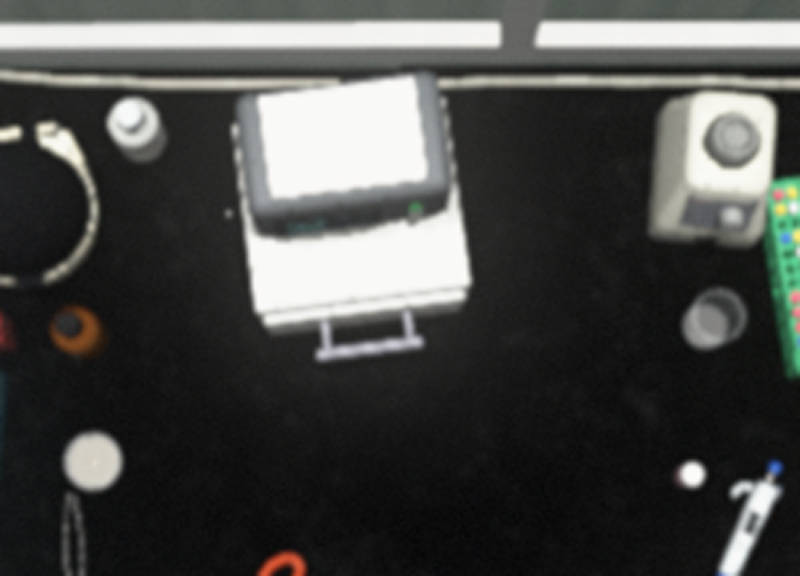

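View pics/s.png

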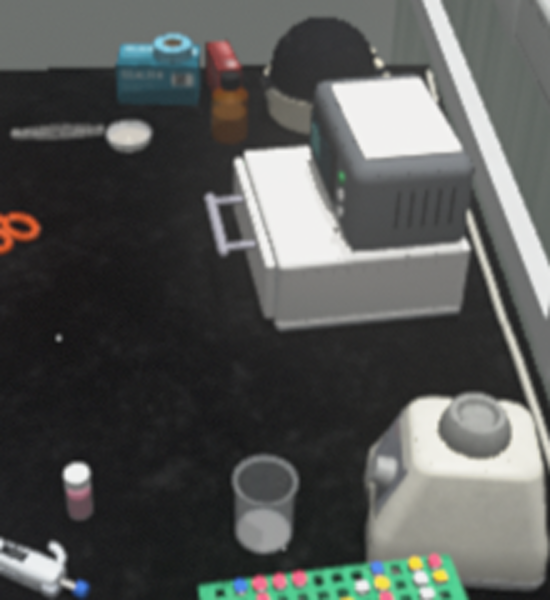

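Top crop: closed imager, yawed a few degrees; its bar runs from (229.4,170.9) to (261.9,166.9) in full-picture pixels. Side crop: bar from (264,180) to (269,200). The space in front of it is clear; the neighbouring things stand well to the sides.

```bash
python3 - <<'E'
from h import *
for c,a,b in [('top',(229.4,170.9),(261.9,166.9)),('side',(264.4,180),(269.2,200))]:
  A=at_z(c,a,74);B=at_z(c,b,74);d=A-B; print(c,A.round(),B.round(),((A+B)/2).round(1),np.linalg.norm(d),np.degrees(np.arctan2(-d[0],d[1])))
# panel top front edge, top view
A=at_z('top',(130+258/3.2,60+315/3.2),92);B=at_z('top',(130+468/3.2,60+290/3.2),92);d=A-B;print(A,B,np.degrees(np.arctan2(-d[0],d[1])))
E
```

```text
top [584.  31.  74.] [597. -75.  74.] [590.8 -22.2  74. ] 107.05830469693296 6.900149993497111
side [588.  23.  74.] [599. -70.  74.] [593.5 -23.8  74. ] 93.57540985437507 6.820485057299564
[622.79030994  90.92944045  92.        ] [ 647.72924244 -121.80272116   92.        ] 6.686356828045074
```

```bash
python3 -m jog '[[0,0,0,0,0,0.145],[0,0,0,0,0,0.145],[0,0,0,0,0,0.145],[0,0,0,0,0,0.145],[0,0,0,0,0,0.145],[0,0,0,0,0,0.145],[0,0,0,0,0,0.145]]' 24
python3 -m jog '[[-40,20,0,0,0,0],[-40,20,0,0,0,0],[-40,20,0,0,0,0],[-40,20,0,0,0,0],[-40,20,0,0,0,0],[-40,20,0,0,0,0],[-40,20,0,0,0,0],[-40,20,0,0,0,0],[-40,20,0,0,0,0],[-40,20,0,0,0,0],[-40,20,0,0,0,0],[-40,20,0,0,0,0]]'
python3 -m jog '[[-30,36,0,0,0,0],[-31,35,0,0,0,0],[0,0,0,0,0,0],[0,0,0,0,0,0]]'
python3 - <<'E'
from h import *
o=bot.get_obs(); print(o['tool_pos'],o['tcp_rot'],o['joint_positions'],o['contact_force'])
c=cam('wrist');i=bot.capture('wrist'); 
for d in bot.outline_of('tray_handle','wrist')[:1]:
  ys,xs=np.where(d['mask']); print(d['p'],d['pixel'],xs.min(),xs.max(),ys.min(),ys.max())
for P in ([592,-23,74],[586,27,74],[598,-73,74]): print(proj('wrist',P,c))
cv2.imwrite('pics/w1.png',i[:,:,::-1])
E
```

```text
time: 1.5
tool_pos: [219.2, 477.1, 205.2]
tcp_rot: [3.142, -0.0, 1.69]
contact_force: [-0.7, -0.1, 0.4]
grip_width: 39.9
finger_force: 0.0
time: 2.7
tool_pos: [518.0, 29.0, 205.4]
tcp_rot: [3.141, -0.0, 1.696]
contact_force: [0.3, 1.3, -0.6]
grip_width: 21.9
finger_force: 0.0
time: 3.1
tool_pos: [595.1, -21.4, 204.2]
tcp_rot: [-3.14, -0.001, 1.694]
contact_force: [-0.7, -1.3, -0.2]
grip_width: 22.2
finger_force: 0.0
[595.09338002 -21.4269405  204.1697085 ] [-3.13980049e+00 -8.39616196e-04  1.69444416e+00] [-1.64814847e-01  4.74609064e-01  1.31946755e+00  3.02469565e-04
  1.34947302e+00 -2.88530122e-01] [-0.65019291 -1.25819309 -0.16547079]
0.91 [289.5, 157.5] 247 302 70 229
[np.float64(253.06658866559982), np.float64(174.70845316957542)]
[np.float64(253.10905506034095), np.float64(126.80875577713746)]
[np.float64(253.02798464530525), np.float64(218.2516100942997)]
```

View pics/w1.png

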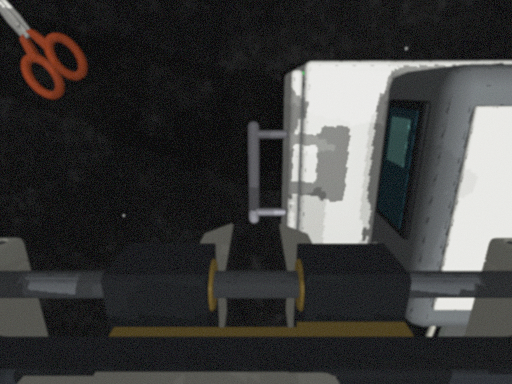

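The wrist picture shows the bar upright at column 253, rows 122–222, so it is aligned with the tool; about 3 mm of correction toward the robot is needed. Descending.

```bash
python3 -m jog '[[0,-3,20,0,0,0],[0,0,25,0,0,0],[0,0,25,0,0,0],[0,0,25,0,0,0],[0,0,20,0,0,0],[0,0,15,0,0,0],[0,0,10,0,0,0],[0,0,9,0,0,0],[0,0,0,0,0,0]]'
python3 -m jog '[[0,0,0,0,0,0],[0,0,0,0,0,0],[0,0,0,0,0,0],[0,0,0,0,0,0],[0,0,0,0,0,0]]' 0
```

```text
time: 4.1
tool_pos: [591.6, -20.7, 55.7]
tcp_rot: [-3.14, -0.0, 1.696]
contact_force: [-0.6, -0.8, -0.8]
grip_width: 22.1
finger_force: 0.0
time: 4.6
tool_pos: [592.8, -21.5, 58.0]
tcp_rot: [3.14, 0.001, 1.696]
contact_force: [-2.4, 0.8, 9.2]
grip_width: 0.7
finger_force: 4.6
```

The fingers shut to 0.7 mm, so the bar isn't between them. Looking.

```bash
python3 - <<'E'
from h import *
o=bot.get_obs(); print(o['grip_width'],o['finger_force'],o['contact_force'],o['tool_pos'])
a=bot.capture('wrist');b=bot.capture('side');
for n in ('wrist','side'):print(n,[proj(n,P) for P in ([591,-22,74],[592,-21,58])])
b=cv2.resize(b[130:250,210:370],(480,360),interpolation=cv2.INTER_CUBIC); a=cv2.resize(a,(480,360)) 
cv2.imwrite('pics/c2.png',np.vstack([a[:180],b])[:,:,::-1])
E
```

```text
0.7372646519896314 4.61915910243988 [-2.43612643  0.79543128  9.22053675] [592.77750026 -21.45414096  58.00408487]
wrist [[np.float64(253.01221964361076), np.float64(237.05969793023922)], [np.float64(254.88254115939503), np.float64(224.5590130933655)]]
side [[np.float64(265.8010260507508), np.float64(189.31288427002147)], [np.float64(266.1653655492281), np.float64(193.82918884359734)]]
```

View pics/c2.png

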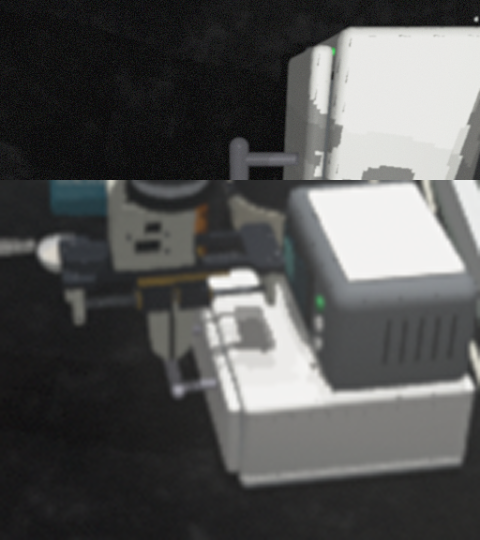

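```bash
python3 - <<'E'
from h import *
a=bot.capture('wrist');b=bot.capture('side');
b=cv2.resize(b[160:220,240:300],(560,560),interpolation=cv2.INTER_CUBIC); a=a[180:384,150:400]
b[:204,310:]=a
cv2.imwrite('pics/c3.png',b[:,:,::-1])
E
```

```text
(no output)
```

View pics/c3.png

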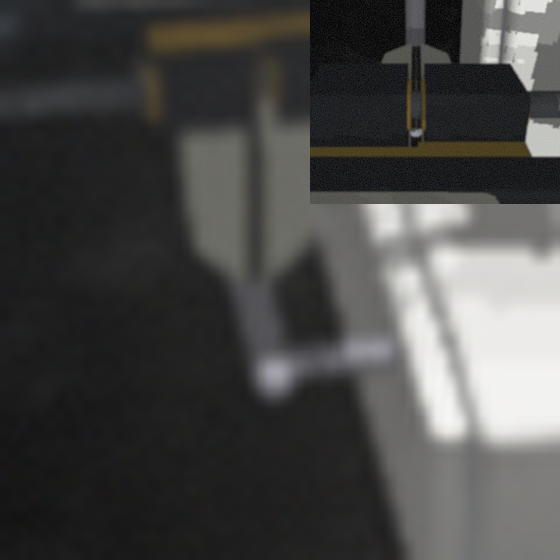

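```bash
python3 - <<'E'
from h import *
m,r,p=cam('wrist'); print(bot.get_obs()['tool_pos'],bot.get_obs()['grip_width'],bot.get_obs()['finger_force'],bot.get_obs()['contact_force'])
for dz in (0,16):
  q=p+[0,0,dz]; print(dz,proj('wrist',[586,29,74],(m,r,q)),proj('wrist',[586,29,79],(m,r,q)),proj('wrist',[592.8,-21.5,58+dz],(m,r,q)))
for z in (58,64,70,74): print(z,proj('side',[592.8,-21.5,z]))
E
```

```text
[592.792683   -21.43257344  58.01665251] 0.43864017882549083 4.582031853497028 [-3.48916986 -0.5160787   8.7786952 ]
0 [np.float64(255.2318723457854), np.float64(153.24703138050592)] [np.float64(255.23477671830597), np.float64(155.0799765825489)] [np.float64(256.0050515567768), np.float64(225.3972238256567)]
16 [np.float64(255.22360276423103), np.float64(148.02811069255552)] [np.float64(255.22603378392753), np.float64(149.56232362744677)] [np.float64(256.0050515567768), np.float64(225.3972238256567)]
58 [np.float64(266.4608815113586), np.float64(193.9338512149128)]
64 [np.float64(266.46029842607044), np.float64(192.16594655284416)]
70 [np.float64(266.45971207989584), np.float64(190.38815493869)]
74 [np.float64(266.45931935730886), np.float64(189.19742674421397)]
```

The wrist view shows the closed tips sitting on top of the bar, which wedged the tool up 2 mm. So relative to the tool the bar is about 20 mm lower than expected. I'll reopen and go 20 mm deeper, watching the force.

```bash
python3 -m jog '[[0,0,0,0,0,0],[0,0,0,0,0,0],[0,0,0,0,0,0],[0,0,0,0,0,0]]' 24
python3 -m jog '[[0,0,4,0,0,0],[0,0,4,0,0,0],[0,0,0,0,0,0]]'
python3 -m jog '[[0,0,4,0,0,0],[0,0,4,0,0,0],[0,0,4,0,0,0],[0,0,0,0,0,0]]'
```

```text
time: 5.2
tool_pos: [592.0, -21.3, 56.0]
tcp_rot: [-3.141, -0.0, 1.696]
contact_force: [1.0, 0.3, -0.3]
grip_width: 21.5
finger_force: 0.0
time: 5.5
tool_pos: [591.6, -21.2, 47.2]
tcp_rot: [-3.14, -0.001, 1.696]
contact_force: [-0.2, -0.2, 0.4]
grip_width: 22.2
finger_force: 0.0
time: 5.9
tool_pos: [591.8, -21.2, 35.4]
tcp_rot: [-3.14, -0.0, 1.696]
contact_force: [-0.8, 0.2, -0.2]
grip_width: 21.7
finger_force: 0.0
```

```bash
python3 -m jog '[[0,0,0,0,0,0],[0,0,0,0,0,0],[0,0,0,0,0,0],[0,0,0,0,0,0],[0,0,0,0,0,0]]' 0
```

```text
time: 6.4
tool_pos: [592.3, -21.3, 36.3]
tcp_rot: [3.141, -0.0, 1.696]
contact_force: [-0.6, 0.9, -0.2]
grip_width: 10.0
finger_force: 30.0
```

Gripped at 10.0 mm with 30 N. Pulling out.

```bash
python3 -m jog '[[0,-5,0,0,0,0],[0,-10,0,0,0,0],[0,-12,0,0,0,0],[0,-12,0,0,0,0],[0,-12,0,0,0,0],[0,-12,0,0,0,0],[0,-12,0,0,0,0],[0,-12,0,0,0,0],[0,-12,0,0,0,0],[0,-10,0,0,0,0],[0,-5,0,0,0,0],[0,0,0,0,0,0]]'
python3 -m jog '[[0,-3,0,0,0,0],[0,-3,0,0,0,0],[0,-2,0,0,0,0],[0,0,0,0,0,0],[0,0,0,0,0,0]]'
```

```text
time: 7.6
tool_pos: [477.9, -36.0, 36.3]
tcp_rot: [-3.14, 0.0, 1.696]
contact_force: [-1.3, -4.1, -0.3]
grip_width: 9.4
finger_force: 30.0
time: 8.1
tool_pos: [473.4, -36.7, 36.4]
tcp_rot: [3.137, 0.001, 1.696]
contact_force: [8.4, -2.3, -7.1]
grip_width: 10.2
finger_force: 30.0
```

Force rises and travel is 119.9 mm: at the stop. Releasing and rising.

```bash
python3 -m jog '[[0,3,0,0,0,0],[0,0,0,0,0,0],[0,0,0,0,0,0],[0,0,0,0,0,0]]' 25
python3 -m jog '[[0,0,-15,0,0,0],[0,0,-30,0,0,0],[0,0,-40,0,0,0],[0,0,-40,0,0,0],[0,0,-40,0,0,0],[0,40,0,0,0,0],[0,40,0,0,0,0],[0,0,0,0,0,0],[0,0,0,0,0,0]]'
python3 - <<'E'
from h import *
cs={n:cam(n) for n in ('wrist','top','side')}; im={n:bot.capture(n) for n in cs}; o=bot.get_obs(); print(o['tool_pos'],o['tcp_rot'])
Z=dict(knob=66,tray_handle=74,dish=40,pointer=46,clamp_jaw=46)
for t in Z:
  for c in cs:
    for d in bot.outline_of(t,c)[:1]:
      ys,xs=np.where(d['mask']); print(t,c,d['p'],d['pixel'],xs.min(),xs.max(),ys.min(),ys.max(),at_z(c,d['pixel'],Z[t],cs[c]).round(1))
cv2.imwrite('pics/w4.png',im['wrist'][:,:,::-1])
t=cv2.resize(im['top'][100:220,190:310],(384,384),interpolation=cv2.INTER_CUBIC);s=cv2.resize(im['side'][140:260,200:320],(384,384),interpolation=cv2.INTER_CUBIC)
cv2.imwrite('pics/ts4.png',np.hstack([t,s])[:,:,::-1])
E
```

```text
time: 8.5
tool_pos: [473.8, -35.8, 36.2]
tcp_rot: [-3.141, -0.001, 1.696]
contact_force: [-0.2, -0.1, -0.9]
grip_width: 22.5
finger_force: 0.0
time: 9.4
tool_pos: [553.1, -25.9, 200.3]
tcp_rot: [-3.14, -0.001, 1.696]
contact_force: [0.5, -0.0, 0.5]
grip_width: 22.7
finger_force: 0.0
[552.45708721 -26.16191724 201.15852961] [-3.14062946e+00 -3.78568232e-04  1.69563791e+00]
knob wrist 0.96 [292.2, 148.9] 267 325 127 180 [587.5   4.5  66. ]
knob side 0.7 [266.0, 195.9] 257 277 180 202 [591.2 -41.3  66. ]
tray_handle wrist 0.97 [263.7, 150.1] 170 343 71 235 [557.5   0.9  74. ]
tray_handle top 0.93 [230.9, 187.3] 217 280 171 207 [530.5  25.9  74. ]
tray_handle side 0.72 [209.2, 297.1] 205 217 286 307 [ 467.3 -399.    74. ]
dish wrist 0.67 [291.0, 195.4] 265 316 172 222 [598.8 -55.4  40. ]
dish side 0.78 [267.8, 207.9] 258 279 199 213 [595.6 -60.6  40. ]
pointer wrist 0.92 [291.0, 150.6] 268 316 126 180 [589.3  -0.9  46. ]
pointer side 0.56 [264.0, 192.1] 257 276 181 202 [586.4   3.6  46. ]
clamp_jaw wrist 0.58 [290.8, 152.5] 267 324 127 180 [589.4  -3.1  46. ]
```

View pics/w4.png

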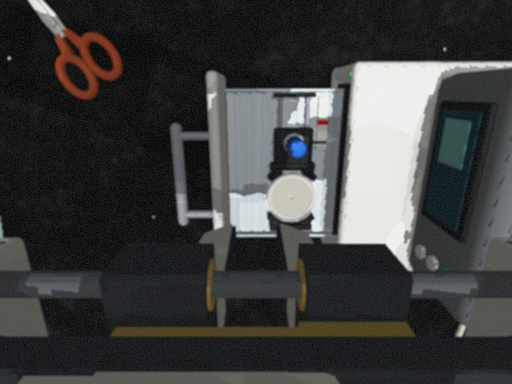

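View pics/ts4.png

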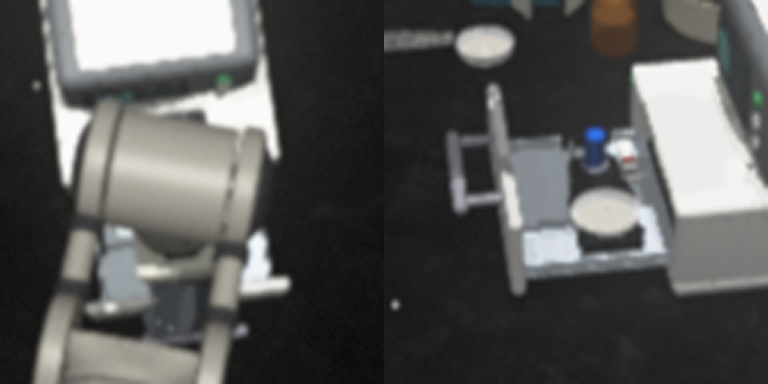

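The wrist picture shows the tray out, knob top at (298,148), dish at (291,197), pointer at about (325,142) and red band at (322,122). The side picture has the knob top at about (266.5,181.5). Triangulating to get the knob's height in robot coordinates.

```bash
python3 - <<'E'
from h import *
def ray(n,px):
    m,r,p=cam(n); d=r@np.array([(px[0]-m['cx'])/m['fx'],(px[1]-m['cy'])/m['fy'],1]); return p,d/np.linalg.norm(d)
def tri(rs):
    A=sum(np.eye(3)-np.outer(d,d) for p,d in rs);b=sum((np.eye(3)-np.outer(d,d))@p for p,d in rs);return np.linalg.solve(A,b)
print(bot.get_obs()['tool_pos'])
for nm,w,s in [('knobtop',(298,148),(266.5,181.5)),('dish',(291,197),(200+221*.3125,140+211*.3125)),('handle +y end',(176,128),(200+69*.3125,140+137*.3125)),('handle -y end',(183,220),(200+76*.3125,140+207*.3125))]:
  print(nm,tri([ray('wrist',w),ray('side',s)]).round(1), [ (z,at_z('wrist',w,z).round(1).tolist(),at_z('side',s,z).round(1).tolist()) for z in (25,46,60,80)])
for n in ('wrist','side'):
  d=bot.outline_of('knob',n)
m=bot.capture('wrist'); hsv=cv2.cvtColor(m,cv2.COLOR_RGB2HSV); b=cv2.inRange(hsv,(105,150,60),(128,255,255)); ys,xs=np.where(b>0); k=(xs>260)&(xs<340)&(ys>110)&(ys<190); print(xs[k].min(),xs[k].max(),ys[k].min(),ys[k].max(),k.sum())
E
```

```text
[553.5922124  -26.18437608 201.17914487]
knobtop [592.9   7.8  79. ] [(25, [601.0, -1.0, 25.0], [595.1, 85.5, 25.0]), (46, [597.6, 2.4, 46.0], [594.5, 55.4, 46.0]), (60, [595.3, 4.7, 60.0], [594.1, 35.3, 60.0]), (80, [592.1, 7.9, 80.0], [593.5, 6.5, 80.0])]
dish [599.3 -56.9  43.8] [(25, [602.6, -63.2, 25.0], [599.8, -32.8, 25.0]), (46, [599.1, -56.1, 46.0], [599.0, -59.8, 46.0]), (60, [596.7, -51.4, 60.0], [598.5, -77.8, 60.0]), (80, [593.4, -44.7, 80.0], [597.8, -103.5, 80.0])]
handle +y end [468.2  11.7  73.9] [(25, [455.8, 4.5, 25.0], [461.8, 81.6, 25.0]), (46, [460.9, 7.6, 46.0], [464.7, 51.5, 46.0]), (60, [464.4, 9.6, 60.0], [466.7, 31.4, 60.0]), (80, [469.3, 12.6, 80.0], [469.5, 2.8, 80.0])]
handle -y end [480.1 -88.2  74.1] [(25, [469.9, -111.3, 25.0], [474.1, -24.7, 25.0]), (46, [474.2, -101.5, 46.0], [476.7, -51.9, 46.0]), (60, [477.0, -94.9, 60.0], [478.5, -70.0, 60.0]), (80, [481.2, -85.4, 80.0], [481.0, -96.0, 80.0])]
287 305 137 157 294
```

Both cameras together put the handle at z = 74, as specified. So the real fingertips are about 19–20 mm short of the reported TCP, which the finger position in the wrist image also bears out. For the knob I'll take that into account: reported TCP about 34. Turning and moving above it.

```bash
python3 -m jog '[[0,0,0,0,0,-0.1424],[0,0,0,0,0,-0.1424],[0,0,0,0,0,-0.1424],[0,0,0,0,0,-0.1424],[0,0,0,0,0,-0.1424],[0,0,0,0,0,-0.1424],[0,0,0,0,0,-0.1424],[0,0,0,0,0,-0.1424],[0,0,0,0,0,-0.1424],[0,0,0,0,0,-0.1424],[0,0,0,0,0,-0.1424]]' 45
python3 -m jog '[[-20,14,0,0,0,0],[-22,15,0,0,0,0],[0,0,30,0,0,0],[0,0,30,0,0,0],[0,0,0,0,0,0],[0,0,0,0,0,0],[0,0,0,0,0,0]]'
python3 - <<'E'
from h import *
c=cam('wrist');i=bot.capture('wrist');o=bot.get_obs();print(o['tool_pos'],o['tcp_rot'],o['joint_positions'])
for P in ([591.5,7.5,80],[591.5,7.5,50]): print(proj('wrist',P,c))
hsv=cv2.cvtColor(i,cv2.COLOR_RGB2HSV); b=cv2.inRange(hsv,(105,150,60),(128,255,255)); n,l,s,cc=cv2.connectedComponentsWithStats(b); print(s[1:][s[1:,4]>60])
cv2.imwrite('pics/w5.png',i[:,:,::-1])
E
```

```text
time: 11.55
tool_pos: [553.6, -26.2, 201.2]
tcp_rot: [3.142, 0.0, -3.015]
contact_force: [-0.2, -0.2, 0.3]
grip_width: 41.0
finger_force: 0.0
time: 12.25
tool_pos: [592.8, 7.4, 143.1]
tcp_rot: [-3.141, 0.003, -3.021]
contact_force: [0.0, 0.2, 0.2]
grip_width: 41.5
finger_force: 0.0
[592.84657407   7.39772333 143.18661563] [-3.14086869  0.00329601 -3.02119985] [-1.16782230e-01  5.15718270e-01  1.42470687e+00  7.59502121e-05
  1.19779368e+00 -1.80799773e+00]
[np.float64(255.58327683204294), np.float64(191.83747954165477)]
[np.float64(255.64065706252333), np.float64(181.67571583410702)]
[[246 173  22  28 448]]
```

View pics/w5.png

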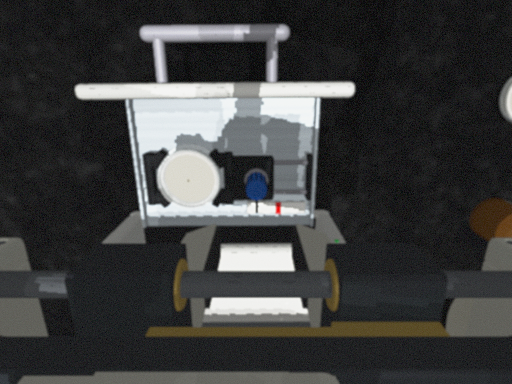

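The knob cap sits centred at (257,187), the pointer at column 257 and the red band at (278,208), with the axes aligned. Descending on it.

```bash
python3 -m jog '[[0,0,20,0,0,0],[0,0,25,0,0,0],[0,0,25,0,0,0],[0,0,15,0,0,0],[0,0,10,0,0,0],[0,0,5,0,0,0],[0,0,0,0,0,0]]'
python3 -m jog '[[0,0,4,0,0,0],[0,0,3,0,0,0],[0,0,0,0,0,0],[0,0,0,0,0,0]]'
```

```text
time: 13.0
tool_pos: [592.1, 7.6, 41.6]
tcp_rot: [-3.142, 0.001, -3.021]
contact_force: [-0.1, 0.7, 0.5]
grip_width: 41.8
finger_force: 0.0
time: 13.4
tool_pos: [591.9, 7.7, 34.4]
tcp_rot: [-3.142, 0.0, -3.021]
contact_force: [-0.8, -0.2, -0.0]
grip_width: 41.3
finger_force: 0.0
```

```bash
python3 -m jog '[[0,0,0,0,0,0],[0,0,0,0,0,0],[0,0,0,0,0,0],[0,0,0,0,0,0],[0,0,0,0,0,0]]' 0
```

```text
time: 13.9
tool_pos: [591.9, 7.4, 34.3]
tcp_rot: [-3.141, 0.0, -3.021]
contact_force: [-0.1, -1.9, 0.6]
grip_width: 17.3
finger_force: 30.0
```

```bash
python3 -m jog '[[0,3,0,0,0,0],[0,4,0,0,0,0],[0,4,0,0,0,0],[0,4,0,0,0,0],[0,4,0,0,0,0],[0,3,0,0,0,0],[0,0,0,0,0,0],[0,0,0,0,0,0],[0,0,0,0,0,0]]'
python3 - <<'E'
from h import *
i=bot.capture('wrist');o=bot.get_obs();print(o['tool_pos'],o['grip_width'],o['finger_force'],o['contact_force'])
d=o['tool_pos']-np.array([591.9,7.5,34.3]);print('moved along y',-.12*d[0]+.993*d[1])
hsv=cv2.cvtColor(i,cv2.COLOR_RGB2HSV); b=cv2.inRange(hsv,(0,150,90),(4,255,255))|cv2.inRange(hsv,(174,150,90),(180,255,255)); n,l,s,cc=cv2.connectedComponentsWithStats(b); k=s[1:,4]>4; print(s[1:][k],cc[1:][k])
cv2.imwrite('pics/w6.png',cv2.resize(i[100:270,150:400],(750,510),interpolation=cv2.INTER_CUBIC)[:,:,::-1])
E
```

```text
time: 14.8
tool_pos: [589.2, 27.8, 34.3]
tcp_rot: [-3.139, -0.0, -3.021]
contact_force: [-0.5, -8.9, 0.9]
grip_width: 17.3
finger_force: 30.0
[589.28523292  27.83200871  34.31454738] 17.264633927348747 29.99987930059433 [ 0.13559281 -8.87719462 -0.12001428]
moved along y 20.503456698360782
[] []
```

View pics/w6.png

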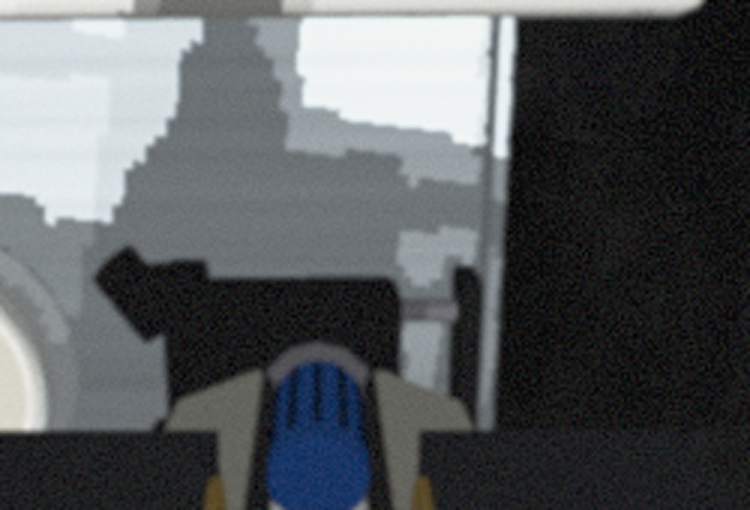

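Jaw is drawn off the dish, 20.5 mm by the tool, with 8.9 N spring force. Adding 1.5 mm and checking from the side.

```bash
python3 -m jog '[[0,1.5,0,0,0,0],[0,0,0,0,0,0],[0,0,0,0,0,0],[0,0,0,0,0,0],[0,0,0,0,0,0]]'
python3 - <<'E'
from h import *
fs=[];ps=[]
for k in range(8): i=bot.capture('side');o=bot.get_obs();fs.append(o['contact_force']);ps.append(o['tool_pos'])
f=np.mean(fs,0);p=np.mean(ps,0);print(f,p);d=p-np.array([591.9,7.5,34.3]);print('moved',-.12*d[0]+.993*d[1])
for t in ('dish','pointer','open_mark'):
  for e in bot.outline_of(t,'side')[:1]: print(t,e['p'],e['pixel'],at_z('side',e['pixel'],46).round(1))
cv2.imwrite('pics/s7.png',cv2.resize(i[160:230,230:310],(640,560),interpolation=cv2.INTER_CUBIC)[:,:,::-1])
E
```

```text
time: 15.35
tool_pos: [589.1, 29.2, 34.3]
tcp_rot: [-3.139, -0.0, -3.021]
contact_force: [-0.2, -9.2, 1.1]
grip_width: 16.9
finger_force: 30.0
[-0.52756519 -8.68242133  0.22224333] [589.08074118  29.21121283  34.30274458]
moved 21.897545401035472
dish 0.63 [267.7, 207.5] [595.2 -66.5  46. ]
pointer 0.74 [264.2, 191.4] [587.    6.9  46. ]
open_mark 0.66 [252.6, 199.5] [554.6 -30.2  46. ]
```

View pics/s7.png

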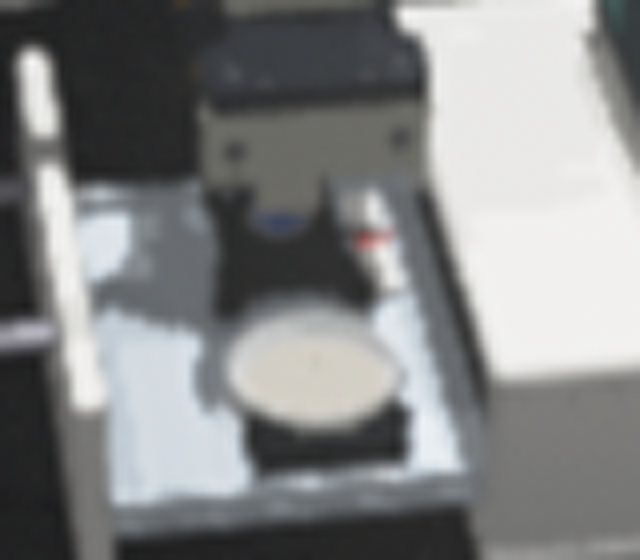

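The side picture shows the pointer over the red band at about (365,238) in the crop, the dish flat in its nest and the tray out. Travel is 21.9 mm at about 9 N. I'll hold for a second and then hand in.

```bash
python3 -m jog '[[0,0,0,0,0,0],[0,0,0,0,0,0],[0,0,0,0,0,0],[0,0,0,0,0,0],[0,0,0,0,0,0],[0,0,0,0,0,0],[0,0,0,0,0,0],[0,0,0,0,0,0],[0,0,0,0,0,0],[0,0,0,0,0,0],[0,0,0,0,0,0],[0,0,0,0,0,0]]' && python3 -c "
from plant import bot
print(bot.close_job())"
```

```text
time: 17.1
tool_pos: [589.1, 29.2, 34.3]
tcp_rot: [-3.139, -0.0, -3.021]
contact_force: [-0.8, -8.9, -0.5]
grip_width: 16.8
finger_force: 30.0
the job is handed in; nothing more can be done
None
```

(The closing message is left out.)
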